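# Tuck a flashing under lapped shingles and hold it pressed flat

## Task

On the hardware shop's counter lies a roof sample board. Pick up the aluminium flashing by its upstand and slide its flat leg under the loose front edge of the shingle course, square and centred between the side battens, until the red line on the leg comes under the shingles' front edge, without lifting the shingles and leaving the other things on the counter alone. Finish while still holding it, pressing the flashing flat on the board with a steady push of one to three kilos so that a workmate can nail it.

Things in the scene. Friction and masses are not known exactly. Their poses are not given: they have to be found in the camera images.
- lip (a point): Point on top of the fixed roof sample's deck, 20 mm above the counter, straight below the middle of the shingles' front edge. x points in under the shingles (tucking direction), y along their edge, z up. The slot under them is 7 mm high, 108 mm deep in x and 194 mm wide, between two wooden side battens that begin 5 mm in. Bare deck reaches 140 mm towards -x and 120 mm to either side.
- deck: Pale plywood deck of the fixed roof sample (its base 270 x 250 mm), 260 x 240 x 8 mm; origin at the centre of its underside, 8 mm below its top; axes as lip, which lies 10 mm to +x of its centre. The flashing is to be pressed on this rigid deck.
- shingle (a joint): Hinge of the shingle course (110 mm front to back, 234 mm wide, 220 g) along its back edge, rad: 0 lying down, growing as the front edge is lifted (0.01 rad lifts it 1.1 mm). It only lies there by its weight.
- shingle_edge (a point): Middle of the lower front edge of the terracotta shingle course, 7 mm above the deck when it lies down. The course's top is 13 mm above the deck in front, 19 mm at the back.
- flashing: Loose aluminium L, about 180 g, lying leg down on the counter at the start. Origin mid underside; x from upstand to tucking edge, z up. Flat leg 3 mm thick, 150 mm along y, tucking edge at x = 44 mm; upstand along the whole -x edge, x from -44 to -36 mm, 40 mm high over the underside. A red line runs along y on top of the leg at x = 7.5 mm, 36.5 mm behind the tucking edge.
- flashing_grip (a point): Middle of the flashing's upstand, half-way up (20 mm over the underside of the flashing), 40 mm behind its origin; axes as the flashing. The upstand is 8 mm thick along x, to be pinched across its thickness.
- flashing_lead (a point): Middle of the flashing's tucking edge, on its underside; axes as the flashing.
- spray_can: Blue spray can, 60 mm across, 170 mm high, standing; origin at the middle of its foot. Bystander.
- screw_jar: Glass jar with red cap, 72 mm across, 90 mm high; origin at the middle of its foot. Bystander.
- tape_roll: Orange roll of tape lying flat, 84 mm across, 25 mm high; origin at the middle of its underside. Bystander.
Not all that is in view belongs to the job. Of the things that look like the flashing, the middle-sized one is meant.

How it is judged:
By the outcome, as a careful person would: the job done as asked, in the order asked, and still so for the second after the job is handed in, while the arm keeps its last pose, push and grip.
It also fails if it takes over 40 s, if anything falls off the work surface, if the arm or the gripper's body presses on something with over 40 N, if the wrist force passes 120 N, or if a joint passes its speed limit or range.

## Robot

A 6-joint arm with a two-finger parallel gripper is mounted at the origin on the work surface. World frame = base frame: x ahead of the robot, y to its left, z up, the work surface at z = 0. Lengths are in m, angles in rad, forces in N, time in s.
With the tool pointing down it reaches from about 0.275 to 0.85 m from the base axis. Payload 19 kg.
Tool frame: the origin (TCP) lies between the finger pads; the fingertips stand 11 mm ahead of it and the grasp point (between the pads) lies 8 mm behind it; x points along the fingers, z is the direction in which the jaws open and shut, and the axes are right-handed (so a half turn about x gives the same grasp; the last joint's range is limited). The gripper opens to 85 mm and grips with 20 to 120 N. Pads are 22 mm wide; open, the fingers measure 114 mm over their backs; the gripper's body (76 mm by 85 mm) begins 54 mm behind the grasp point. The pads swing forward as they close: fully open they stand 13 mm farther back than shut.
Start: joints at [1.144, 0.15, 1.437, -0, 1.554, -0.134], TCP at [0.166, 0.55, 0.242] pointing down, gripper open.
Joint ranges: [-2.8, 2.8], [-0.68, 2.1], [0.12, 2.68], [-1.39, 4.53], [0.16, 2.79], [-2.81, 2.81]. Speed limits (rad/s): [1.89, 1.89, 2.22, 3.01, 3.01, 3.01].

## Interface

Orientations are given as a 3x3 rotation matrix whose columns are the frame's x, y, z axes.
In Python, from rig import * gives the robot as it stands.
- The arm moves only by the tool drive_tool, never from a script. Its arguments are lists of equal length, an entry for each row: "slide": the shift along the tool's x, y, z in mm, a list of three; "spin": the turn about the tool's x in rad. In form: {"slide": [[dx, dy, dz], ...], "spin": [spin, ...]}. A call has 1 to 5 rows; each row is the pose to reach, as a shift and turn from the pose measured when the call began, along the tool's axes at that moment; what a row does not reach only later rows make up. A row lasts 1/12 s, in which the tool goes at most 41.7 mm and 7.16 degrees, less where a joint would pass 70% of its speed; a pose out of reach is approached as far as the arm can. A call with a gripper value outside its range is refused whole. "claw" is the opening, from -1 (shut) to 1 (fully open), set as the call begins (left out, the last holds). The fingers move at their own pace and stop on an object; the grip force is fixed at half the most. Time passes only in rows, so rows that repeat a pose let the fingers close. It gives the time, the measured TCP pose, the force and the opening at its end, in the units of the state.
- get_obs(): the state, without advancing time (a new reading comes with each control period).
- get_image(name): name is "scene" or "top" or "wrist"; returns the picture (480x640x3 uint8, red, green, blue); there is no depth.
- camera_info(name): a dict with "fx", "fy", "cx", "cy" (pixels), "xyz" and "rotation" of the camera in the world; the wrist camera has in their place "T_tool_cam" (4x4, takes a point from camera to tool coordinates, whose origin is the TCP and whose axes are the tool frame's). Camera axes: x right, y down, z forward; pixel columns grow to the right and rows downward; lengths in m; the calibration is good to about 2 mm. A picture is of the moment at which its call begins: read the wrist's pose just before it. camera_info takes no time and is no camera call.
- finish_job(): hands the job in, once; it reports no verdict.
Trained networks look in the newest picture that a camera, given by its name, has taken for a name from the list of things; names that differ only in an ending like _2 or _b are one class to them, and where a whole thing is asked for, a point or a joint stands for the part that bears it (a point fixed in the world has none). Each returns a list of dicts, best first, with "p" (0 to 1); they miss things now and then, are a little off and sometimes report something else, mostly with a low value. They report only what shows in the picture. A call takes as long as a camera call. They do not tell look-alikes from the thing itself.
- look_for(target, camera): "box" ([left, top, right, bottom] in pixels, round what is visible of it).
- cut_out(target, camera): "mask" (480x640 bool, what is visible of it) and "box" ([left, top, right, bottom] in pixels, round what is visible of it).
The state is a dict: "clock": time; "joint_positions": joint angles; "qd": joint speeds; "effort": joint torques, N m; "position": TCP position; "tcp_rot": TCP orientation; "force": force on the tool from outside, world axes, zero at the start; "wrist_torque": the same for the moment, N m; "width": finger opening in m.
Only numpy, scipy, OpenCV 4.12 (cv2) and the standard library are available. Lean on these libraries where they do the work, as an engineer would, in place of code of your own. Each camera call takes 0.05 s, during which the arm holds its last target. There are 200 camera calls.

## Working session

There is one attempt and no reset: what is moved stays moved. The work goes in short steps, Python scripts to look and compute and a tool call to move; the robot and the scene stay as the last step left them, time stands still between calls to the robot, and variables do not carry over. Pictures are saved under pics/ and viewed, about 8 in all and at most 12, crops included, and the job is handed in when it is done.

Besides the shell and the picture viewer there is one more tool, called after "Call:" by a JSON object that holds its "name" and its "arguments". drive_tool: Moves the arm, as the interface text tells. Its arguments: {"type":"object","properties":{"slide":{"type":"array","items":{"type":"array","items":{"type":"number"}}},"spin":{"type":"array","items":{"type":"number"}},"claw":{"type":"number"}},"required":["slide","spin"]}

```bash
mkdir -p pics; python3 - <<'E'
from rig import *
import cv2,numpy as np
o=get_obs();print(o)
for c in("scene","top"):
    im=get_image(c);cv2.imwrite(f"pics/{c}0.png",im[:,:,::-1]);i=camera_info(c);print(c,i)
    for t in("flashing","shingle","deck","spray_can","screw_jar","tape_roll"):
        print(t,[(np.round(d["box"]).astype(int).tolist(),round(d["p"],2)) for d in look_for(t,c)])
print(camera_info("wrist"))
E
```

```text
{'clock': 0.0, 'joint_positions': array([ 1.14398038e+00,  1.50939769e-01,  1.43803093e+00,  7.90344519e-07,
        1.55380807e+00, -1.33992895e-01]), 'qd': array([-0.00088242, -0.00036361, -0.00039878,  0.00046163,  0.00081989,
        0.00068424]), 'effort': array([-6.19326056e-04, -7.13075280e+01, -5.70866311e+01, -3.70974303e-04,
        8.93432472e-03,  8.47507408e-05]), 'position': array([0.16589157, 0.55029824, 0.24170184]), 'tcp_rot': array([[-4.91739884e-04, -9.57432759e-01,  2.88655973e-01],
       [-1.07937790e-03,  2.88656348e-01,  9.57432163e-01],
       [-9.99999297e-01,  1.59238702e-04, -1.17537560e-03]]), 'force': array([-0.47369198, -0.67283553,  0.17484237]), 'wrist_torque': array([ 0.02170662, -0.00578451, -0.04202108]), 'width': 0.08551232138063411}
scene {'fx': 567.9472493614152, 'fy': 567.9472493614152, 'cx': 331.9651435043509, 'cy': 229.62364914226518, 'xyz': array([ 1.23497233, -0.45937606,  1.08605606]), 'rotation': array([[ 0.56516009,  0.6550041 , -0.50156127],
       [ 0.82484711, -0.43767935,  0.35786036],
       [ 0.01487699, -0.61595975, -0.78763714]])
[... 706 characters left out ...]
96], 0.74), ([178, 184, 286, 250], 0.44)]
shingle [([180, 187, 289, 247], 0.58), ([382, 228, 452, 287], 0.48)]
deck []
spray_can [([92, 231, 154, 261], 0.96)]
screw_jar [([492, 234, 536, 270], 0.74)]
tape_roll [([303, 301, 336, 338], 0.76)]
{'fx': 422.09452666355924, 'fy': 422.09452666355924, 'cx': 316.1968528626266, 'cy': 244.21588149559443, 'T_tool_cam': array([[ 1.01047512e-03, -3.25388741e-01,  9.45579794e-01,
        -1.31610517e-01],
       [-2.08314779e-04, -9.45580324e-01, -3.25388701e-01,
         8.24294026e-02],
       [ 9.99999468e-01,  1.31818942e-04, -1.02326868e-03,
         8.56998626e-04],
       [ 0.00000000e+00,  0.00000000e+00,  0.00000000e+00,
         1.00000000e+00]])}
```

View pics/top0.png

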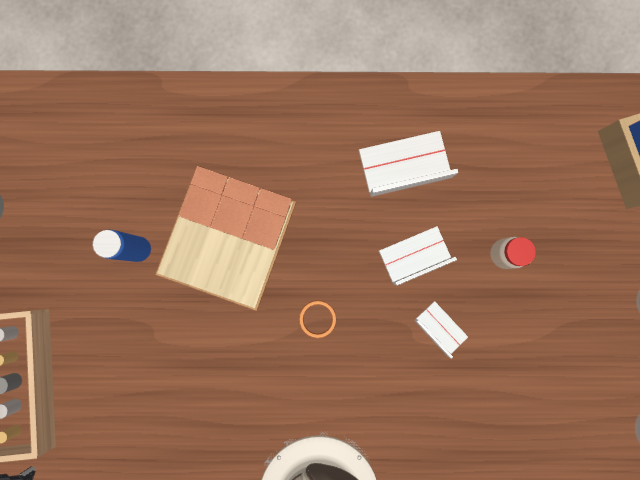

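View pics/scene0.png

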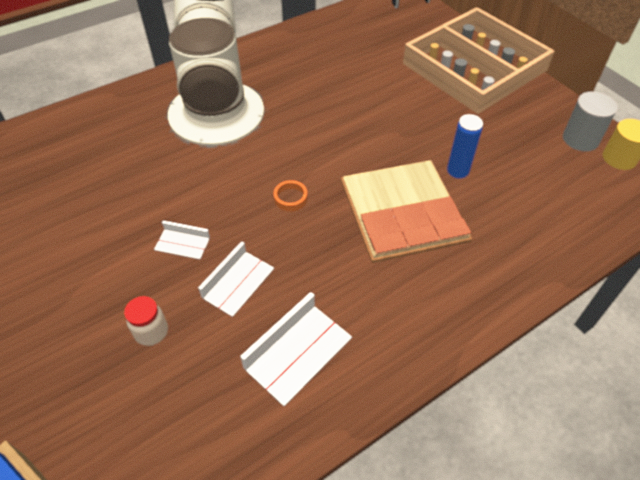

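Three look-alikes in top: large (408,163), middle (418,256), small (442,330). The middle one is meant, and its 64 px length is about 150 mm. Deck is at (215,262), its shingles towards up-right. The bystanders are the can (122,245), jar (515,252) and tape (318,319).

```bash
cat > h.py <<'E'
from rig import *
import cv2,numpy as np
def campose(c,o=None):
    i=camera_info(c)
    if c=="wrist":
        T=np.eye(4);T[:3,:3]=o["tcp_rot"];T[:3,3]=o["position"];T=T@i["T_tool_cam"];return i,T[:3,:3],T[:3,3]
    return i,i["rotation"],i["xyz"]
def ray(cp,px,z):
    i,R,t=cp;px=np.atleast_2d(px).astype(float)
    d=np.c_[(px[:,0]-i["cx"])/i["fx"],(px[:,1]-i["cy"])/i["fy"],np.ones(len(px))]@R.T
    return t+d*((z-t[2])/d[:,2])[:,None]
def proj(cp,P):
    i,R,t=cp;p=(np.atleast_2d(P)-t)@R
    return np.c_[i["fx"]*p[:,0]/p[:,2]+i["cx"],i["fy"]*p[:,1]/p[:,2]+i["cy"]]
def redline(im,box):
    l,t,r,b=box;s=im[t:b,l:r].astype(int);w=s[:,:,0]-(s[:,:,1]+s[:,:,2])/2
    m=((w>40)&(s[:,:,0]>150)).astype(np.uint8)
    n,lab,st,_=cv2.connectedComponentsWithStats(m,connectivity=8);k=1+np.argmax(st[1:,4])
    v,u=np.nonzero(lab==k);p=np.c_[u+l,v+t].astype(float);c=p.mean(0)
    d=np.linalg.svd(p-c,full_matrices=False)[2][0];q=(p-c)@d
    return c+d*q.min(),c+d*q.max(),len(p)
E
python3 - <<'E'
from h import *
im=cv2.imread("pics/top0.png")[:,:,::-1];cp=campose("top")
a,b,n=redline(im,(376,222,460,290));print(a,b,n)
P=ray(cp,[a,b],.003);print(P,np.linalg.norm(P[0]-P[1]),P.mean(0),np.arctan2(*(P[1]-P[0])[[1,0]]))
x=im.astype(int);m=((x[:,:,0]-x[:,:,2]>60)&(x[:,:,0]>150)).astype(np.uint8);m[:,:150]=0;m[:,310:]=0;m[:160]=0;m[320:]=0
print("terracotta",cv2.boxPoints(cv2.minAreaRect(np.argwhere(m)[:,::-1].astype(np.float32))).tolist(),m.sum())
c1=cv2.resize(im[150:320,150:310][:,:,::-1],None,fx=3.5,fy=3.5,interpolation=2)
c2=cv2.resize(im[218:294,370:465][:,:,::-1],None,fx=2.5,fy=2.5,interpolation=2)
o=np.zeros((595,800,3),np.uint8);o[:c1.shape[0],:c1.shape[1]]=c1;o[:c2.shape[0],562:562+c2.shape[1]]=c2[:,:238]
cv2.imwrite("pics/crop.png",o)
E
```

```text
[443.32318146 239.76338847] [386.01121127 264.0264822 ] 112
[[ 0.58646824 -0.29058313  0.003     ]
 [ 0.52867034 -0.15452854  0.003     ]] 0.14782234926481388 [ 0.55756929 -0.22255583  0.003     ] 1.9725094214647911
terracotta [[150.0, 163.0], [309.0, 163.0], [309.0, 319.0], [150.0, 319.0]] 12735
```

View pics/crop.png

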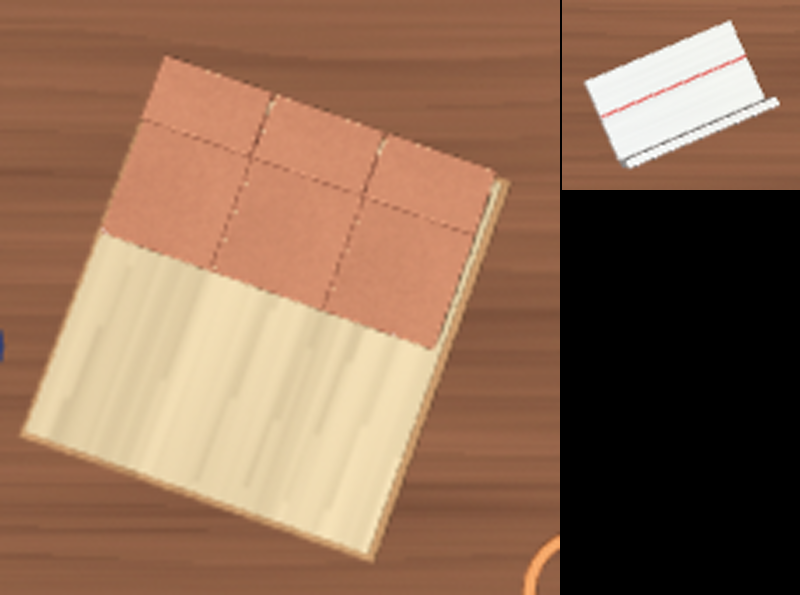

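The crop shows the middle L with the upstand at lower right and the red line running from (386,264) to (443,240) in the picture. The shingles' front edge runs from (179,216) to (274,250).

```bash
cat >> h.py <<'E'
def delta(p,yaw,o=None):
    "tool shift (mm) and spin to TCP p with tool z at world yaw"
    o=o or get_obs();R=o["tcp_rot"];d=R.T@(np.array(p)-o["position"])*1000
    s=-(yaw-np.arctan2(R[1,2],R[0,2]));s=(s+np.pi)%(2*np.pi)-np.pi
    return np.round(d,1),round(s,4)
E
python3 - <<'E'
from h import *
cp=campose("top")
f=lambda q:np.array(q)/3.5+150-.36
L,Rr=ray(cp,[f((102,231)),f((433,349))],.033);print("edge",L,Rr,np.linalg.norm(L-Rr),(L+Rr)/2)
yv=L-Rr;print("yaw",np.arctan2(yv[1],yv[0])-np.pi/2)
F=ray(cp,[f((22,432)),f((372,556))],.02);print("front deck",F,np.linalg.norm(F[0]-F[1]),np.arctan2(*(F[0]-F[1])[[1,0]])-np.pi/2,F.mean(0))
print(delta([.5139,-.2412,.20],.402))
E
```

```text
edge [0.63727758 0.32662991 0.033     ] [0.56028342 0.10790726 0.033     ] 0.23187862468747814 [0.5987805  0.21726858 0.033     ]
yaw -0.33847086884623234
front deck [[0.50530067 0.37925223 0.02      ]
 [0.42507839 0.14746366 0.02      ]] 0.24527853221388965 -0.33319722363296655 [0.46518953 0.26335795 0.02      ]
(array([  42.3, -561.6, -657.6]), np.float64(0.876))
```

Call:
{"name": "drive_tool", "arguments": {"slide": [[0,-25,-30],[0,-50,-60],[0,-75,-90],[0,-100,-120],[0,-130,-150]], "spin": [0,0,0,0,0], "claw": 0.2}}

```text
clock: 1.12
position: [0.2465, 0.3685, 0.2423]
tcp_rot: [[0.0, -0.958, 0.288], [0.0, 0.288, 0.958], [-1.0, -0.0, 0.0]]
force: [1.8, 0.1, 0.3]
width: 0.0515
```

Call:
{"name": "drive_tool", "arguments": {"slide": [[0,-26,-31],[0,-52,-62],[0,-78,-93],[0,-104,-124],[0,-130,-155]], "spin": [0,0,0,0,0]}}

```text
clock: 1.53
position: [0.3265, 0.1808, 0.2426]
tcp_rot: [[0.001, -0.958, 0.287], [0.001, 0.287, 0.958], [-1.0, -0.001, 0.001]]
force: [0.7, 1.0, 0.5]
width: 0.0511
```

Call:
{"name": "drive_tool", "arguments": {"slide": [[0,-26,-31],[0,-52,-62],[0,-78,-93],[0,-104,-124],[0,-130,-155]], "spin": [0,0,0,0,0]}}

```text
clock: 1.95
position: [0.4068, -0.0072, 0.2429]
tcp_rot: [[0.002, -0.958, 0.288], [0.0, 0.288, 0.958], [-1.0, -0.002, 0.001]]
force: [1.1, 0.9, -0.3]
width: 0.0515
```

Call:
{"name": "drive_tool", "arguments": {"slide": [[0,-26,-31],[0,-52,-62],[0,-78,-93],[0,-104,-124],[0,-130,-155]], "spin": [0.12,0.24,0.36,0.48,0.6]}}

```text
clock: 2.37
position: [0.487, -0.1953, 0.243]
tcp_rot: [[0.003, -0.623, 0.782], [0.0, 0.782, 0.623], [-1.0, -0.001, 0.002]]
force: [1.2, 1.1, -0.9]
width: 0.0515
```

```bash
python3 -c "
from h import *
o=get_obs();print(o['clock'],o['position'],o['width'],o['joint_positions'])
print(delta([.5139,-.2412,.17],.402))"
```

```text
2.3667 [ 0.48700906 -0.19526521  0.2430409 ] 0.051496819187114226 [-5.29131848e-01  4.35215844e-02  1.55276448e+00  1.51773307e-03
  1.54319924e+00 -1.20176763e+00]
(array([ 73.1, -52.6,  -7.7]), np.float64(0.2706))
```

Call:
{"name": "drive_tool", "arguments": {"slide": [[25,-20,-3],[50,-40,-6],[75,-53,-8],[100,-53,-8],[100,-53,-8]], "spin": [0.1,0.2,0.27,0.27,0.27]}}

```text
clock: 2.78
position: [0.5124, -0.2412, 0.1381]
tcp_rot: [[-0.004, -0.391, 0.92], [0.004, 0.92, 0.391], [-1.0, 0.005, -0.002]]
force: [-1.1, 0.7, -1.2]
width: 0.0512
```

```bash
python3 - <<'E'
from h import *
o=get_obs();im=get_image("wrist");cp=campose("wrist",o);cv2.imwrite("pics/w1.png",im[:,:,::-1])
print(o["position"],[(np.round(d["box"]),d["p"]) for d in look_for("flashing","wrist")])
try:
    a,b,n=redline(im,(0,0,640,480));P=ray(cp,[a,b],.003);print(a,b,n,P,np.linalg.norm(P[0]-P[1]),P.mean(0))
    y=P[0]-P[1];print(np.arctan2(y[1],y[0])-np.pi/2)
except Exception as e:print(e)
E
```

```text
[ 0.51240177 -0.24121936  0.13807656] [(array([548., 194., 640., 453.]), 0.91), (array([  2., 137., 200., 283.]), 0.64), (array([306., 116., 456., 366.]), 0.55)]
[393.02892452 116.88748894] [380.57045761 335.14672443] 1136 [[ 0.52760343 -0.15453901  0.003     ]
 [ 0.58629013 -0.29328711  0.003     ]] 0.15064914058592355 [ 0.55694678 -0.22391306  0.003     ]
0.4001525004133253
```

View pics/w1.png

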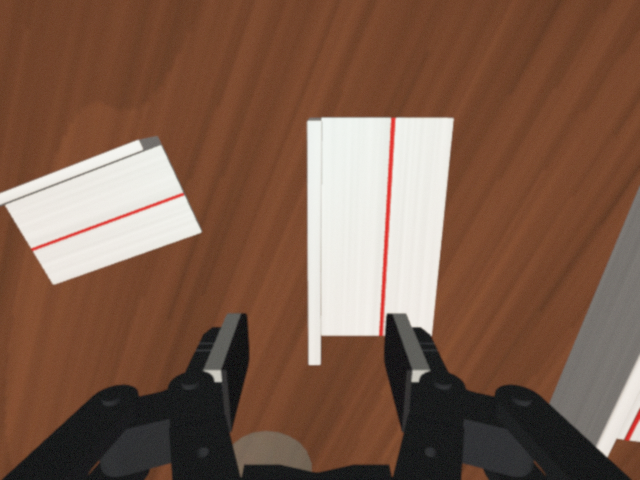

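The wrist view shows the middle flashing between the jaws. Its upstand is upright at column 314 and its red line runs from (393,117) to (381,335). It measures 150 mm, so this is the right one.

```bash
python3 -c "
from h import *
print(delta([.5132,-.2424,.021],.400))"
```

```text
(array([122.3,  -0.7,  -1.2]), np.float64(0.0033))
```

Call:
{"name": "drive_tool", "arguments": {"slide": [[40,-1,-1],[75,-1,-1],[100,-1,-1],[115,-1,-1],[119,-1,-1]], "spin": [0,0,0,0,0]}}

```text
clock: 3.3
position: [0.5134, -0.2422, 0.0239]
tcp_rot: [[0.001, -0.393, 0.919], [0.001, 0.919, 0.393], [-1.0, 0.001, 0.001]]
force: [-0.5, 0.2, 0.6]
width: 0.051
```

Call:
{"name": "drive_tool", "arguments": {"slide": [[0,0,0],[0,0,0],[0,0,0],[0,0,0],[0,0,0]], "spin": [0,0,0,0,0], "claw": -1}}

```text
clock: 3.72
position: [0.5142, -0.2427, 0.026]
tcp_rot: [[0.003, -0.394, 0.919], [-0.0, 0.919, 0.394], [-1.0, -0.001, 0.003]]
force: [-3.2, 1.0, 11.1]
width: 0.0069
```

Call:
{"name": "drive_tool", "arguments": {"slide": [[0,0,0],[0,0,0],[0,0,0]], "spin": [0,0,0]}}

```text
clock: 3.97
position: [0.5143, -0.2428, 0.0265]
tcp_rot: [[0.004, -0.394, 0.919], [-0.001, 0.919, 0.394], [-1.0, -0.002, 0.003]]
force: [0.4, 0.3, -2.6]
width: 0.0065
```

Call:
{"name": "drive_tool", "arguments": {"slide": [[-10,0,0],[-30,0,0],[-55,0,0],[-80,0,0],[-80,0,0]], "spin": [0,0,0,0,0]}}

```text
clock: 4.38
position: [0.5157, -0.2437, 0.1121]
tcp_rot: [[0.009, -0.394, 0.919], [-0.004, 0.919, 0.394], [-1.0, -0.008, 0.007]]
force: [0.0, -0.5, -1.3]
width: 0.0067
```

```bash
python3 - <<'E'
from h import *
o=get_obs();im=get_image("wrist");cv2.imwrite("pics/w2.png",im[:,:,::-1])
print(o["clock"],o["position"],o["width"],o["force"],o["wrist_torque"],o["joint_positions"])
I=camera_info("wrist");T=I["T_tool_cam"];cpt=(I,T[:3,:3],T[:3,3])
a,b,n=redline(im,(0,0,640,480));print(a,b,n)
# expected: flashing in tool frame, underside 26.5mm ahead; tool y=flash y
e=np.array([[.0235,.075,.0475],[.0235,-.075,.0475]]);print(proj(cpt,e))
E
```

```text
4.3833 [ 0.51568441 -0.24372638  0.11213906] 0.006744011825126154 [ 0.04217784 -0.46115406 -1.3233576 ] [ 0.0216095   0.00700611 -0.05685355] [-0.57745854  0.2122103   1.63442209  0.00168454  1.28477089 -0.98251341]
[451.35981735 121.63626686] [426.06263287 374.80641504] 2181
[[446.2484345  124.14613897]
 [414.27617187 455.65596042]]
```

View pics/w2.png

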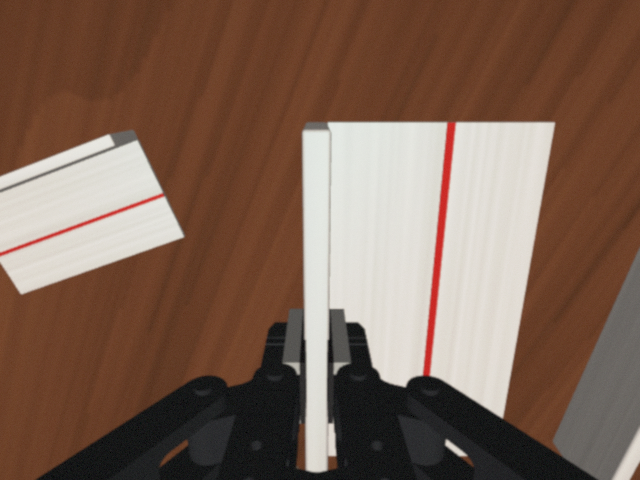

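The flashing is held. The red line runs from (451,122) to (426,375), the tucking corner is at (554,122) and the upstand's top corners are at (303,130) and (329,130). I'll fit its pose in the tool.

```bash
cat >> h.py <<'E'
from scipy.optimize import least_squares
from scipy.spatial.transform import Rotation as Ro
R0=np.array([[0,0,-1.],[0,1,0],[1,0,0]]) # flashing axes in tool frame
def fitheld(P,px,line=None):
    I=camera_info("wrist");T=I["T_tool_cam"];cp=(I,T[:3,:3],T[:3,3]);P=np.array(P)/1000.;px=np.array(px)
    def f(v):
        R=Ro.from_rotvec(v[3:6]).as_matrix();q=(P@R.T)@R0.T+v[:3]
        r=(proj(cp,q)-px).ravel()
        return np.r_[r,v[3:6]*60,(v[:3]-[.0265,0,.04])*300]
    s=least_squares(f,[.0265,0,.04,0,0,0]);return s.x,s.fun
E
python3 - <<'E'
from h import *
v,f=fitheld([(7.5,75,3),(44,75,3),(-36,75,3),(-36,-75,3),(-44,75,40),(-36,75,40)],[(451.4,121.6),(554,122),(330,122),(331,456),(303,130),(329,130)])
print(np.round(v*1000,1),np.round(f,1))
print(delta([.5157,-.2437,.20],.4))
E
```

```text
[ 27.    0.5  43.1 -13.  -16.2  12.8] [-0.2  0.6  0.6 -1.1 -0.9  1.8 -0.8 -0.5 -1.1 -0.2  1.9 -0.5 -0.8 -1.
  0.8  0.1  0.1  0.9]
(array([-90.3,  -1.1,   0.9]), np.float64(0.0046))
```

Call:
{"name": "drive_tool", "arguments": {"slide": [[-10,30,11],[-10,65,24],[-10,100,37],[-10,135,50],[-10,170,63]], "spin": [0,0,0,0,0]}}

```text
clock: 4.85
position: [0.5051, -0.0606, 0.1185]
tcp_rot: [[0.007, -0.393, 0.919], [-0.003, 0.919, 0.393], [-1.0, -0.005, 0.005]]
force: [1.1, 0.2, -1.6]
width: 0.0069
```

Call:
{"name": "drive_tool", "arguments": {"slide": [[0,35,13],[0,70,26],[0,105,39],[0,140,52],[0,175,65]], "spin": [0.06,0.14,0.22,0.3,0.38]}}

```text
clock: 5.27
position: [0.4952, 0.1276, 0.1175]
tcp_rot: [[0.006, -0.02, 1.0], [-0.003, 1.0, 0.02], [-1.0, -0.003, 0.006]]
force: [1.3, -0.4, -1.5]
width: 0.0069
```

```bash
python3 -c "
from h import *
o=get_obs();print(o['clock'],o['position'],o['width'],o['tcp_rot'][:,0])
print(delta([.4885,.2556,.12],-.336))"
```

```text
5.2667 [0.49520522 0.12764126 0.11745188] 0.006943057608451544 [ 0.00587225 -0.00284975 -0.9999787 ]
(array([ -3. , 128.1,  -4.1]), np.float64(0.3561))
```

Call:
{"name": "drive_tool", "arguments": {"slide": [[-3,35,-1],[-3,70,-2],[-3,105,-3],[-3,128,-4],[-3,128,-4]], "spin": [0.08,0.16,0.24,0.32,0.356]}}

```text
clock: 5.68
position: [0.4875, 0.2593, 0.1193]
tcp_rot: [[0.005, 0.331, 0.944], [-0.002, 0.944, -0.331], [-1.0, -0.001, 0.005]]
force: [0.8, 0.6, -2.0]
width: 0.0068
```

```bash
python3 - <<'E'
from h import *
im=get_image("wrist");o=get_obs();cv2.imwrite("pics/w3.png",im[:,:,::-1])
im2=get_image("top");cv2.imwrite("pics/t3.png",im2[:,:,::-1])
print(o["clock"],o["position"],o["tcp_rot"],o["joint_positions"])
cp=campose("wrist",o);ct=campose("top")
R=Ro.from_euler("z",-.336).as_matrix();lip=np.array([.599,.217,.02])
pts=lip+np.array([[0,.117,.007],[0,0,.007],[0,-.117,.007]])@R.T
print(proj(cp,pts),proj(ct,pts))
cv2.imwrite("pics/c3.png",np.hstack([cv2.resize(im,(480,360)),cv2.resize(im2[150:330,140:300],(320,360))])[:,:,::-1])
E
```

```text
5.7333 [0.48771589 0.25747603 0.11917113] [[ 0.0044156   0.33196575  0.94328111]
 [-0.00304349  0.9432904  -0.33195477]
 [-0.99998562 -0.00140509  0.00517553]] [ 0.34851756  0.17355911  1.66548943 -0.00453441  1.29943597  0.68810963]
[[559.09825872  29.64667566]
 [521.03284327 258.12114035]
 [493.4057718  423.94306268]] [[179.19726958 215.86789641]
 [226.5626702  232.62070683]
 [274.18998414 249.46615417]]
```

View pics/c3.png

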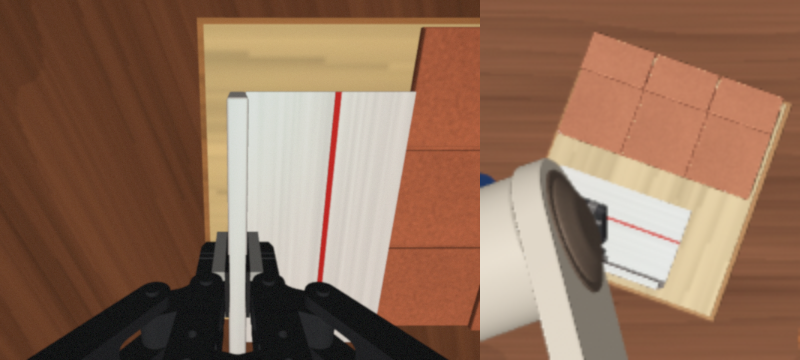

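The picture shows the flashing held over the bare deck. In full-size wrist pixels, the shingles' front-left corner is near (563,37) and the deck's left edge is near row 30. The flashing sits before the edge with no overlap on the deck. I'll measure the edge in the wrist picture.

```bash
python3 - <<'E'
from h import *
im=cv2.imread("pics/w3.png")[:,:,::-1].astype(int)
def lastrun(mask):return np.nonzero(mask)[0]
terr=(im[:,:,0]-im[:,:,2]>70)&(im[:,:,0]>150)&(im[:,:,1]<135)
E=[]
for v in range(44,118,4):
    k=np.nonzero(terr[v,500:620])[0];E.append((k[0]+500,v))
print(E[::3])
for u in (580,600,620,635):
    k=np.nonzero(terr[:,u])[0];print(u,k[0],k[-1])
for u in (300,340,400,500):print(u,[tuple(im[v,u]) for v in range(20,42,2)])
wt=(im.min(2)>170);print([(v,np.nonzero(wt[v,400:])[0].max()+400) for v in (140,200,260,320,380)])
a,b,n=redline(im,(350,100,560,480));print(a,b)
o=dict(position=np.array([ 0.48771589,0.25747603,0.11917113]),tcp_rot=np.array([[ 0.0044156,0.33196575,0.94328111],[-0.00304349,0.9432904,-0.33195477],[-0.99998562,-0.00140509,0.00517553]]))
cp=campose("wrist",o);R=Ro.from_euler("z",-.336).as_matrix();lip=np.array([.599,.217,.02])
print(proj(cp,lip+np.array([[0,.117,.013],[0,.06,.013],[.05,.117,.0157],[0,-.117,.013],[-.14,.12,0]])@R.T))
print(ray(cp,E,.033)[[0,-1]],(ray(cp,E,.033)-lip)[[0,-1]]@R)
E
```

```text
[(np.int64(559), 44), (np.int64(566), 56), (np.int64(564), 68), (np.int64(553), 80), (np.int64(560), 92), (np.int64(557), 104), (np.int64(556), 116)]
580 25 433
600 26 432
620 28 432
635 30 439
300 [(np.int64(89), np.int64(53), np.int64(31)), (np.int64(95), np.int64(55), np.int64(32)), (np.int64(149), np.int64(100), np.int64(60)), (np.int64(157), np.int64(104), np.int64(60)), (np.int64(155), np.int64(102), np.int64(56)), (np.int64(161), np.int64(108), np.int64(62)), (np.int64(189), np.int64(150), np.int64(101)), (np.int64(194), np.int64(167), np.int64(112)), (np.int64(195), np.int64(166), np.int64(113)), (np.int64(195), np.int64(166), np.int64(112)), (np.int64(197), np.int64(168), np.int64(114))]
340 [(np.int64(100), np.int64(58), np.int64(37)), (np.int64(105), np.int64(63), np.int64(37)), (np.int64(145), np.int64(98), np.int64(56)), (np.int64(155), np.int64(103), np.int64(59)), (np.int64(157), np.int64(106), np.int64(60)), (np.int64(162), np.int64(113), np.int64(65)), (np.int64(184), np.int64(147), np.int64(96)), (np.int64(193), np.int64(166), np.int64(113)), (np.int64(194), np.int6
[... 902 characters left out ...]
, (np.int64(179), np.int64(142), np.int64(94)), (np.int64(194), np.int64(166), np.int64(113)), (np.int64(191), np.int64(162), np.int64(109)), (np.int64(192), np.int64(162), np.int64(111)), (np.int64(192), np.int64(164), np.int64(112))]
[(140, np.int64(550)), (200, np.int64(540)), (260, np.int64(529)), (320, np.int64(518)), (380, np.int64(508))]
[454.50606587  87.77575539] [417.54096118 373.51759698]
[[566.20238169  27.6552192 ]
 [544.86518195 152.20814481]
 [677.92395256  26.52662573]
 [497.15475671 430.71109366]
 [267.6290095   25.57199982]]
[[0.63333655 0.32162152 0.033     ]
 [0.62691698 0.28949564 0.033     ]] [[-0.00207863  0.11009242  0.013     ]
 [ 0.00245311  0.07764637  0.013     ]]
```

```bash
cat >> h.py <<'E'
LIP=np.array([.599,.217,.02]);YB=-.336;RB=Ro.from_euler("z",YB).as_matrix()
def to(x,y,z):
    "x,y,z mm in lip frame for TCP"
    o=get_obs();print(np.round(o["clock"],2),"lip-frame mm",np.round((o["position"]-LIP)@RB*1000,1),"F",np.round(o["force"],1),"w",np.round(o["width"],4),"tilt",np.round(o["tcp_rot"][2]*1000),"move",delta(LIP+RB@(np.array([x,y,z])/1000.),YB,o))
E
python3 -c "
from h import *
to(-114,-1.5,28)"
```

```text
5.78 lip-frame mm [-117.8    0.5   99.2] F [-0.6 -1.4 -1.4] w 0.007 tilt [-1000.    -2.     5.] move (array([71.2, -1.8,  3.4]), np.float64(0.0012))
```

Call:
{"name": "drive_tool", "arguments": {"slide": [[30,-2,3],[55,-2,3],[66,-2,3],[69,-2,3],[70,-2,3]], "spin": [0,0,0,0,0]}}

```text
clock: 6.2
position: [0.4904, 0.2527, 0.0491]
tcp_rot: [[0.003, 0.329, 0.944], [-0.004, 0.944, -0.329], [-1.0, -0.002, 0.005]]
force: [-0.7, -0.0, -1.8]
width: 0.0069
```

Call:
{"name": "drive_tool", "arguments": {"slide": [[2,0,0],[3,0,0],[3,0,0]], "spin": [0,0,0]}}

```text
clock: 6.45
position: [0.4909, 0.2527, 0.047]
tcp_rot: [[0.005, 0.328, 0.944], [-0.003, 0.945, -0.328], [-1.0, -0.002, 0.006]]
force: [-1.0, -0.6, -1.9]
width: 0.0067
```

```bash
python3 -c "
from h import *
to(-114,-1.5,28)"
```

```text
6.45 lip-frame mm [-113.9   -1.9   27. ] F [-1.  -0.6 -1.9] w 0.0067 tilt [-1000.    -2.     6.] move (array([-1. ,  0.4, -0.1]), np.float64(0.0013))
```

Call:
{"name": "drive_tool", "arguments": {"slide": [[1,0,0],[2,0,0],[2,0,0]], "spin": [0,0,0]}}

```text
clock: 6.7
position: [0.4913, 0.2529, 0.046]
tcp_rot: [[0.006, 0.328, 0.945], [-0.003, 0.945, -0.328], [-1.0, -0.001, 0.007]]
force: [-2.3, -1.5, 8.7]
width: 0.0066
```

Call:
{"name": "drive_tool", "arguments": {"slide": [[1,0,0],[2,0,0],[2,0,0]], "spin": [0,0,0]}}

```text
clock: 6.95
position: [0.4914, 0.2529, 0.0459]
tcp_rot: [[0.007, 0.328, 0.945], [-0.003, 0.945, -0.328], [-1.0, -0.001, 0.007]]
force: [-12.2, -6.2, 26.7]
width: 0.0069
```

Call:
{"name": "drive_tool", "arguments": {"slide": [[-1,0,0],[-1,0,0],[-1,0,8],[-1,0,17],[-1,0,24]], "spin": [0,0,0,0,0]}}

```text
clock: 7.37
position: [0.5152, 0.2446, 0.047]
tcp_rot: [[0.007, 0.328, 0.945], [-0.003, 0.945, -0.328], [-1.0, -0.001, 0.008]]
force: [0.9, 0.7, -1.7]
width: 0.007
```

```bash
python3 - <<'E'
from h import *
im=get_image("scene");w=get_image("wrist")
to(-48,-1.5,26.7)
c=cv2.resize(im[140:260,330:480],(500,400),interpolation=2)
cv2.imwrite("pics/c4.png",np.hstack([c,cv2.resize(w,(300,400))*0+0 if 0 else cv2.resize(w[:,160:640],(300,300)).repeat(1,0)[:300] if 0 else np.vstack([cv2.resize(w,(300,225)),cv2.resize(w[0:280,400:640],(300,175))])])[:,:,::-1])
cv2.imwrite("pics/w4.png",w[:,:,::-1])
E
```

```text
7.47 lip-frame mm [-88.   -1.7  26.8] F [-0.4 -0.9 -1.1] w 0.0068 tilt [-1000.    -1.     8.] move (array([ 0.4,  0.2, 40. ]), np.float64(0.0008))
```

View pics/c4.png

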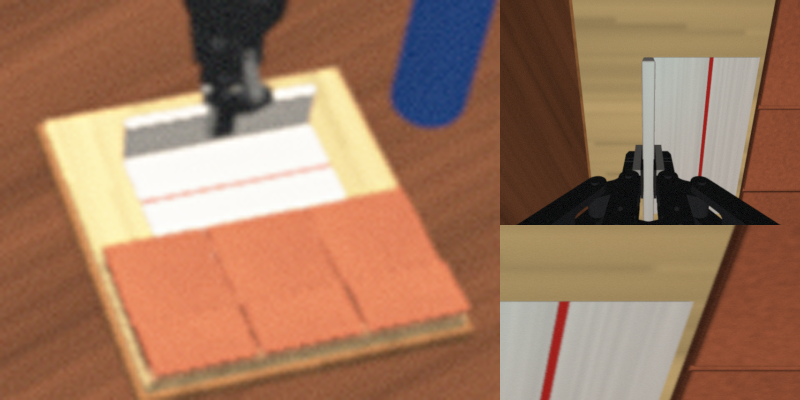

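The scene crop shows the leg square and centred just before the edge, with side gaps of about 48 and 53 px, and the shingles lying down. The wrist view shows a thin strip of deck still between leg and shingles.

Call:
{"name": "drive_tool", "arguments": {"slide": [[0,0,8],[0,0,16],[0,0,24],[0,0,32],[0,0,37]], "spin": [0,0,0,0,0]}}

```text
clock: 7.88
position: [0.5514, 0.2318, 0.0471]
tcp_rot: [[0.007, 0.329, 0.944], [-0.003, 0.944, -0.329], [-1.0, -0.001, 0.008]]
force: [0.9, 0.4, -2.5]
width: 0.007
```

```bash
python3 - <<'E'
from h import *
w=get_image("wrist");im=get_image("scene");o=get_obs()
to(-48,-1.5,26.7)
cp=campose("wrist",o)
c=cv2.resize(im[140:260,330:480],(400,320),interpolation=2)
d=cv2.resize(w[80:400,360:600],(400,533),interpolation=2)
out=np.zeros((533,800,3),np.uint8);out[:320,:400]=c;out[:,400:]=d
cv2.imwrite("pics/c5.png",out[:,:,::-1]);cv2.imwrite("pics/w5.png",w[:,:,::-1]);cv2.imwrite("pics/s5.png",im[:,:,::-1])
E
```

```text
7.98 lip-frame mm [-50.1  -1.8  27. ] F [-0.4  0.1 -1.8] w 0.0067 tilt [-1000.    -1.     8.] move (array([0.3, 0.3, 2.1]), np.float64(0.0001))
```

View pics/c5.png

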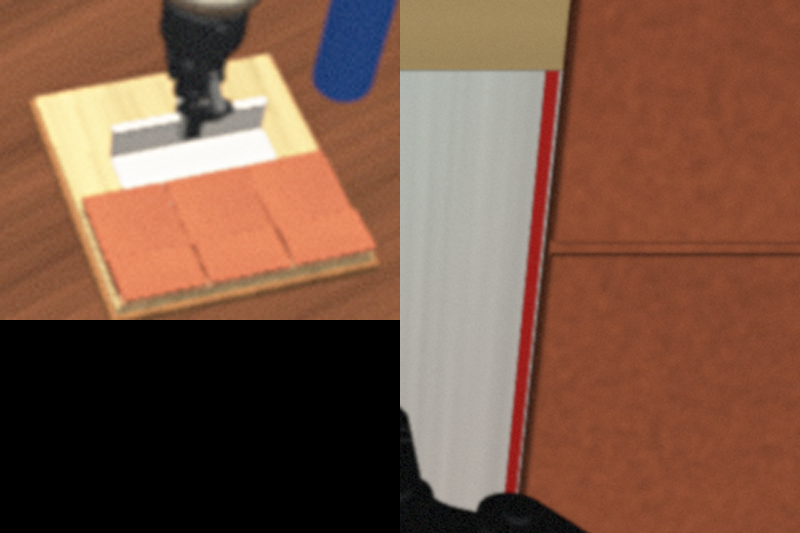

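The wrist crop shows the red line parallel to the front edge and just outside it, with the line at about (539,240) and the edge at about (549,240) in the crop. The scene crop shows the shingles still down and the margins equal.

```bash
python3 - <<'E'
from h import *
im=cv2.imread("pics/w5.png")[:,:,::-1].astype(int);cp=campose("wrist",get_obs())
for v in (135,160,190,210,260,300,350):
    r=im[v,400:480];red=np.nonzero((r[:,0]-r[:,1]>90)&(r[:,1]<80))[0]+400
    wh=np.nonzero((r.min(1)>110))[0]+400; w2=wh[wh>red.mean()]
    print(v,red.min(),red.max(),w2, im[v,red.max()-1:red.max()+9].tolist() if v in(160,300) else "")
    e=(w2.max() if len(w2) else red.max()+2)+1
    A=(ray(cp,[[red.mean(),v]],.0238)-LIP)@RB;B=(ray(cp,[[e,v]],.027)-LIP)@RB
    print("  line",np.round(A[0]*1000,1),"edge",np.round(B[0]*1000,1))
# y extents: leg end (top row) and deck left edge
for u in (380,400,420):
    c=im[:300,u];print(u,[v for v in range(1,300) if c[v].min()>125 and c[v-1].min()<=125][:3])
E
```

```text
135 447 453 [455] 
  line [-0.9 70.5  3.8] edge [ 0.2 70.8  7. ]
160 445 450 [] [[156, 29, 27], [158, 46, 40], [161, 82, 78], [157, 115, 109], [128, 109, 101], [82, 67, 58], [68, 39, 29], [69, 32, 23], [82, 44, 30], [88, 50, 34]]
  line [-0.9 61.7  3.8] edge [ 0.1 62.1  7. ]
190 442 447 [] 
  line [-0.9 50.6  3.8] edge [ 0.1 51.3  7. ]
210 440 445 [] 
  line [-0.9 43.   3.8] edge [ 0.1 43.8  7. ]
260 435 440 [] 
  line [-0.9 22.7  3.8] edge [ 0.2 23.9  7. ]
300 431 436 [] [[155, 33, 30], [153, 55, 50], [156, 99, 94], [137, 118, 110], [91, 72, 68], [65, 35, 24], [69, 34, 22], [77, 39, 25], [90, 46, 28], [111, 60, 40]]
  line [-0.9  5.2  3.8] edge [0.3 6.8 7. ]
350 426 431 [] 
  line [ -0.9 -18.3   3.8] edge [  0.4 -16.3   7. ]
380 [122]
400 [122]
420 [122]
```

```bash
python3 - <<'E'
from h import *
s=campose("scene");cp=campose("wrist",get_obs())
f=lambda q:np.array(q)/[400/150,320/120]+[330,140]-.3
for n,q,z in(("upst top",[(111,127),(266,99)],.0608),("shingle front top",[(84,199),(318,152)],.033),("deck rear",[(34,99),(270,56)],.02)):
    print(n,np.round((ray(s,[f(a) for a in q],z)-LIP)@RB*1000,1).tolist())
w=cv2.imread("pics/w5.png")[:,:,::-1].astype(int)
print("leg end",np.round((ray(cp,[[400,122]],.0238)-LIP)@RB*1000,1))
g=[int(np.argmax(np.abs(np.diff(w[:110,u].sum(1)))[:100])) for u in (350,400,430,550,600)];print("deck/shingle rows",g)
print(np.round((ray(cp,[[400,g[1]]],.02)-LIP)@RB*1000,1))
E
```

```text
upst top [[-48.8, -77.2, 40.8], [-46.4, 73.3, 40.8]]
shingle front top [[5.1, -117.9, 13.0], [5.2, 109.3, 13.0]]
deck rear [[-136.7, -124.2, 0.0], [-134.8, 118.4, 0.0]]
leg end [[-19.1  75.    3.8]]
deck/shingle rows [38, 72, 33, 46, 0]
[[-19.4  91.6  -0. ]]
```

Call:
{"name": "drive_tool", "arguments": {"slide": [[0,-1,1],[0.5,-1,1.2],[1,-1,1.2]], "spin": [0,0,0]}}

```text
clock: 8.23
position: [0.5517, 0.2305, 0.046]
tcp_rot: [[0.007, 0.33, 0.944], [-0.003, 0.944, -0.33], [-1.0, -0.001, 0.008]]
force: [-0.3, -0.9, 4.2]
width: 0.0065
```

Call:
{"name": "drive_tool", "arguments": {"slide": [[0.5,0,0],[1,0,0],[1.5,0,0],[1.5,0,0]], "spin": [0,0,0,0]}}

```text
clock: 8.57
position: [0.5518, 0.2305, 0.046]
tcp_rot: [[0.008, 0.329, 0.944], [-0.003, 0.944, -0.329], [-1.0, -0.0, 0.009]]
force: [-6.8, -5.4, 17.7]
width: 0.0069
```

Call:
{"name": "drive_tool", "arguments": {"slide": [[1,0,0],[1.5,0,0],[1.5,0,0],[1.5,0,0]], "spin": [0,0,0,0]}}

```text
clock: 8.9
position: [0.5518, 0.2305, 0.0459]
tcp_rot: [[0.009, 0.329, 0.944], [-0.003, 0.944, -0.329], [-1.0, -0.0, 0.01]]
force: [-8.7, -4.7, 18.9]
width: 0.0068
```

```bash
cat > chk.py <<'E'
from h import *
import sys
w=get_image("wrist");im=get_image("scene");o=get_obs();to(-47.5,-2.5,26)
print("torque",np.round(o["wrist_torque"],2))
x=w.astype(int);cp=campose("wrist",o)
for v in (135,190,260,300,350):
    r=x[v,400:500];k=np.nonzero((r[:,0]-r[:,1]>90)&(r[:,1]<80)&(r[:,0]>130))[0]+400
    print(v,k[[0,-1]] if len(k) else None,(k[-1]-k[0]+1) if len(k) else 0,x[v,k[-1]-1:k[-1]+6,:2].tolist() if len(k) else "", np.round(((ray(cp,[[k.mean(),v]],.023)-LIP)@RB*1000)[0],1) if len(k) else "")
n=sys.argv[1];out=np.zeros((533,800,3),np.uint8);out[:320,:400]=cv2.resize(im[140:260,330:480],(400,320),interpolation=2);out[:,400:]=cv2.resize(w[80:400,360:600],(400,533),interpolation=2)
cv2.imwrite(f"pics/c{n}.png",out[:,:,::-1])
E
python3 chk.py 6
```

```text
9.0 lip-frame mm [-49.   -2.8  26. ] F [-6.6 -5.7 19.5] w 0.0071 tilt [-1000.    -0.    10.] move (array([-0. ,  0.3,  1.5]), np.float64(0.0007))
torque [-0.76  1.5  -0.08]
135 [447 453] 7 [[152, 33], [146, 43], [128, 52], [84, 41], [63, 34], [69, 36], [74, 39]] [ 0.2 69.5  3. ]
190 [441 447] 7 [[155, 32], [153, 41], [131, 42], [95, 50], [62, 32], [72, 41], [75, 44]] [ 0.  49.7  3. ]
260 [434 440] 7 [[153, 28], [147, 34], [120, 34], [80, 31], [62, 32], [73, 40], [82, 45]] [ 0.  21.8  3. ]
300 [431 436] 6 [[155, 38], [143, 41], [112, 44], [78, 37], [67, 41], [72, 41], [81, 44]] [0.2 4.3 3. ]
350 [426 431] 6 [[147, 26], [136, 36], [101, 42], [72, 36], [71, 38], [77, 41], [86, 43]] [  0.3 -19.2   3. ]
```

View pics/c6.png

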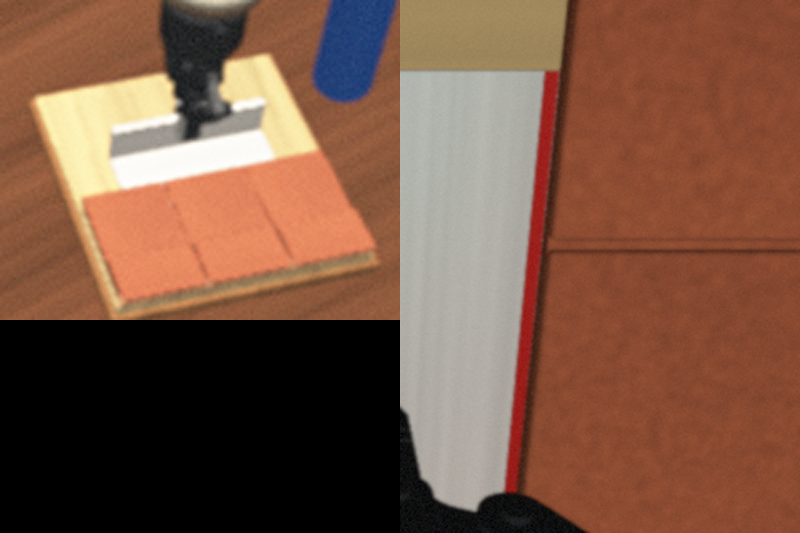

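```bash
python3 -c "
from h import *
get_image('wrist')
to(-49,-2.8,26)
print(finish_job())"
```

```text
9.05 lip-frame mm [-49.   -2.8  26. ] F [-7.1 -5.1 17.9] w 0.0069 tilt [-1000.    -0.    10.] move (array([-0.,  0., -0.]), np.float64(0.0007))
the job is handed in; nothing more can be done
None
```

I picked up the middle flashing by its upstand and set it on the bare deck. I slid its leg under the shingles' front edge until the red line reached that edge. I handed the job in at 9.05 s with the arm still gripping it and pressing down.

**Last checks:**
- **Push:** it held between about 18 and 19.5 N (about 1.9 kg) over the last readings, with about 9 N sideways.
- **Red line:** the wrist camera puts it about 0.1–0.3 mm from the edge, and within about 2–3 mrad of parallel.
- **Shingles and bystanders:** the shingles looked flat in the scene crop. I saw no contact with the can, which was the only other thing in that crop. I did not check the jar and tape again at the end.

**Where checks disagreed:**
- **Depth:** the board position from the top camera suggested about 1.5 mm more. I went by the wrist view, which shows the line and the edge together.
- **Centring:** the cameras differed by 1–2 mm, so I moved the flashing 1 mm sideways before pressing.
- **Tilt:** the tool was tilted about 10 mrad while pressing. The leading edge under the shingles is out of sight, so I could not confirm it lies fully flat; it may sit up to about 1 mm high.

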